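# Load the keyed hexagonal die into the guarded die holder

### The job

Swing the counterweighted guard of the die holder up and over until it rests fully open by itself, then take the hexagonal die from the cork board and work it into the holder's pocket, its key tab in the slot, until it has dropped fully home and lies level; let go of it. Leave the round and the square die, the jar and the tape roll where they are.

Things in the scene. Friction and masses are not known exactly. Their poses are not given: they have to be found in the camera images.
- holder: grey die holder fixed to the bench: base plate 130 x 225 mm, 8 mm thick, its middle the flat floor of the pocket. A dark steel six-sided collar (about 92 mm across corners, top face 20 mm above the bench) stands on it round the pocket. Origin on the bench; z up; +x towards the key slot, +y towards the guard's hinge. Two hinge cheeks 64 mm high stand at x +-59, y 95 mm.
- pocket (a point): nominal centre of the pocket's floor, 8 mm above the bench, axes as the holder's. The collar's hole: a straight-walled hexagon 12 mm deep, 47.8 mm across flats, two flats facing +x and -x; from the +x flat a slot 13.8 mm wide runs to 34 mm from its centre. No chamfer. The collar floats stiffly (10 N to shift) and was left up to 2.5 mm off this point in x and in y, not turned: feel for it.
- guard (a joint): angle of the guard in rad: 0 closed (lying level over the pocket), 1.95 fully open against its stop (leaning back past upright). It turns about the holder's x axis through guard_pivot and has no spring: a counterweight roll above the hinge balances it at about 0.9; let go below that it falls shut, above that it falls fully open by itself. Lifting it at the bar takes about 1 to 2 N.
- guard_pivot (a point): middle of the guard's hinge axis, at (0, 95, 55) mm in the holder's frame, fixed.
- guard_bar (a point): middle of the guard's round lift bar, 12 mm thick, along the holder's x, 180 mm from the hinge axis; free for 86 mm between the side rails. Closed it is at (0, -85, 55) mm in the holder's frame; the shield plate over the pocket begins 52 mm from it towards the hinge. The point turns with the guard. Open it is about 222 mm above the bench, 162 mm from the pocket's centre towards holder +y.
- board: cork board 250 x 130 x 6 mm, fixed; origin under its centre, long side along its x. The three dies stand on it in a row about 75 mm apart.
- hex_die: steel die, about 0.3 kg: hexagonal flange 46 mm across flats, 12 mm thick, two flats facing its +x and -x, with a key tab 12 mm wide and as thick as the flange that reaches 33 mm from the centre on +x; on top a square shank 24 x 24 mm, sides along x and y, from 12 to 42 mm above the underside. Origin at the centre of the underside, z up. Seated: origin on the pocket's floor, +x along the holder's +x, flange top flush with the collar.
- round_die: like the hex die, same shank and tab, but a round flange 48 mm across. Leave alone.
- square_die: like the hex die, same shank and tab, but a square flange 46 x 46 mm. Leave alone.
- jar: closed amber jar 56 mm across, 100 mm tall, standing; origin under its centre. Leave alone.
- tape: black tape roll lying flat, 80 mm across, 24 mm high; origin under its centre. Leave alone.
Not all that is in view belongs to the job. What is shaped like the hex_die but red or yellow is not meant.

How it is judged (in metres and radians):
On the way, in this order (a step that is already met when the one before it is completed fails the run):
1. the guard is swung fully open, the hex die not yet in the pocket (value of joint guard above 1.85 rad and horizontal distance between hex_die and pocket above 0.05 m), for 0.2 s.
2. the hex die is down in the pocket (z of hex_die in the frame of pocket below 0.003 m and horizontal distance between hex_die and pocket below 0.008 m), for 0.2 s.
At the end, for the whole second after the job is handed in: Guard resting open (above 1.85 rad); hex die at rest on the pocket floor (within 2.5 mm in height, 8 mm sideways of the nominal centre), level within 0.06 rad, tab in the slot (within 0.15 rad); other dies within 20 mm, jar and tape within 30 mm of their starts (value of joint guard above 1.85 rad and z of hex_die in the frame of pocket below 0.0025 m and horizontal distance between hex_die and pocket below 0.008 m and angle between the z axis of hex_die and the z axis of pocket, either way round below 0.06 rad and angle between the x axis of hex_die and the x axis of pocket, either way round below 0.15 rad and linear speed of hex_die below 0.02 m/s and distance of each of round_die, square_die from where it was at the start of the episode below 0.02 m and distance of each of jar, tape from where it was at the start of the episode below 0.03 m); the robot touches nothing.
It fails at once if a die that should be left alone is pushed away or knocked over (distance of any of round_die, square_die from where it was at the start of the episode above 0.02 m or angle between any of round_die, square_die's own z axis and vertical above 0.5 rad).
It fails at once if the jar or the tape roll is pushed away or the jar knocked over (distance of any of jar, tape from where it was at the start of the episode above 0.03 m or angle between jar's own z axis and vertical above 0.5 rad).
It also fails if it takes over 64 s, if anything falls off the work surface, if the arm or the gripper's body presses on something with over 40 N, if the wrist force passes 120 N, or if a joint passes its speed limit or range.

### The arm

A 7-joint arm with a two-finger parallel gripper is mounted at the origin on the work surface. World frame = base frame: x ahead of the robot, y to its left, z up, the work surface at z = 0. Lengths are in mm, angles in rad, forces in N, time in s.
With the tool pointing down it reaches from about 350 to 900 mm from the base axis. Payload 8.1 kg.
Tool frame: the origin (TCP) lies at the very end of the fingers, on their centre line; the grasp point (between the pads) lies 19 mm behind it; z points along the fingers, y is the line along which they close (so a half turn about z gives the same grasp; the last joint's range is limited). The gripper opens to 92 mm and grips with 3 to 60 N. Pads are 19 mm wide; open, the fingers measure 130 mm over their backs; the gripper's body (75 mm by 190 mm) begins 47 mm behind the grasp point.
Start: joints at [-1.44, 0.434, 0.025, 1.573, -0.012, 1.134, -0.075], TCP at [144.824, 608.003, 226.742] pointing down, gripper open.
Joint ranges: [-2.62, 2.62], [-0.44, 2.09], [-1.27, 1.32], [0.08, 2.57], [-1.32, 4.46], [0.12, 2], [-2.74, 2.74]. Speed limits (rad/s): [2.22, 2.22, 3.01, 3.01, 3.14, 3.14, 3.14].

### API

Orientations are given as a unit quaternion [w, x, y, z].
In Python, from cell import env gives the robot as it stands.
- The arm moves only by the shell command python3 -m handwheel 'ROWS' [OPENING]. ROWS is JSON, a list of rows, each a list of 6 numbers: the shift along the tool's x, y, z in cm, then the turn, a rotation vector about the tool's x, y, z in degrees. A call has 1 to 8 rows; each row shifts and turns the commanded pose from where the row before left it, along the tool's axes as they then stand; what a row does not reach is not made up. A row lasts 1/12 s, in which the tool goes at most 41.7 mm and 7.16 degrees, less where a joint would pass 70% of its speed; a pose out of reach is approached as far as the arm can. A call with a gripper value outside its range is refused whole. OPENING is the closure, from 0 (fully open) to 1 (shut), set as the call begins (- or left out, the last holds). The fingers move at their own pace and stop on an object; the grip force is fixed at half the most. Time passes only in rows, so rows that do not move let the fingers close. It gives the time, the measured TCP pose, the force, the opening and the grip force at its end, in the units of the state.
- env.observe(): the state, without advancing time (a new reading comes with each control period).
- env.camera(name): name is "scene" or "top" or "wrist"; returns a dict with "image" (480x640x3 uint8, blue, green, red), "z_map" (480x640 float32, mm along the optical axis (not along the pixel's ray), 0 where there is no reading), "camera_matrix" (3x3 intrinsics, pixels), "position" and "attitude" of the camera in the world. Camera axes: x right, y down, z forward; pixel columns grow to the right and rows downward; lengths in mm; the calibration is good to about 2 mm. A picture is of the moment at which its call begins.
- env.sign_off(): hands the job in; it is judged then, once.
The state is a dict: "time_s": time; "joint_positions": joint angles; "qvel": joint speeds; "tau": joint torques, N m; "eef_pos": TCP position; "tool_rot": TCP orientation; "ft_force": force on the tool from outside, world axes, zero at the start; "wrist_torque": the same for the moment, N m; "grip_width": finger opening in mm; "grip_force": force on a finger pad.
Only numpy, scipy, OpenCV 4.12 (cv2) and the standard library are available. Lean on these libraries where they do the work, as an engineer would, in place of code of your own. Each camera call takes 0.05 s, during which the arm holds its last target. There are 200 camera calls.

## Working session

There is one attempt and no reset: what is moved stays moved. The work goes in short steps, Python scripts to look and compute and a shell command to move; the robot and the scene stay as the last step left them, time stands still between calls to the robot, and variables do not carry over. Pictures are saved under pics/ and viewed, at most 10 in all, crops included, and the job is handed in when it is done.

```bash
mkdir -p pics; ls
cat > h.py <<'E'
import numpy as np,cv2
from cell import env
from scipy.spatial.transform import Rotation as R
def cam(n):
    c=env.camera(n); q=np.array(c['attitude'],float)
    c['R']=R.from_quat(q[[1,2,3,0]]).as_matrix() if q.size==4 else q
    return c
def cloud(c):
    z=c['z_map'];K=c['camera_matrix'];v,u=np.mgrid[:480,:640]
    P=np.stack([(u-K[0][2])/K[0][0]*z,(v-K[1][2])/K[1][1]*z,z],-1)
    return P@c['R'].T+np.array(c['position'])
E
python3 - <<'E'
from h import *
for n in ('scene','top'):
    c=cam(n);cv2.imwrite(f'pics/{n}0.png',c['image']);np.savez(f'{n}0.npz',im=c['image'],P=cloud(c),pos=c['position'],R=c['R'],K=c['camera_matrix']);print(n,c['position'],c['attitude'],c['camera_matrix'])
print(env.observe())
E
```

```text
pics
scene [1028.97598007 -352.5062208   971.51893519] [-0.27807541  0.8469099   0.43025091 -0.14248456] [[469.86286507   0.         328.73549286]
 [  0.         469.86286507 239.65251098]
 [  0.           0.           1.        ]]
top [303.72969918  64.65241678 963.97188417] [-0.06921334  0.71175249 -0.69538751  0.07109232] [[439.27028433   0.         314.89522762]
 [  0.         439.27028433 238.14687297]
 [  0.           0.           1.        ]]
{'time_s': 0.1, 'joint_positions': array([-1.43957639,  0.43515121,  0.02492144,  1.57397341, -0.01160946,
        1.13402681, -0.07508249]), 'qvel': array([ 1.09092785e-05, -2.35396227e-03, -9.13374093e-05, -4.03834012e-03,
       -1.20688391e-03,  1.62089712e-03,  1.42340700e-03]), 'tau': array([ 2.68611424e-03, -6.69125962e+01,  9.87491682e-01, -3.15144432e+01,
       -6.05906546e-02,  3.74944217e-02,  6.58674003e-05]), 'eef_pos': array([144.72259375, 607.54653345, 226.03679987]), 'tool_rot': array([-3.35274394e-05,  1.16647903e-01,  9.93173080e-01, -7.06323103e-04]), 'ft_force': array([ 0.90687108,  0.36125741, -0.03436646]), 'wrist_torque': array([ 0.03134705, -0.01928984,  0.05682753]), 'grip_force': 0.0, 'grip_width': 91.65443635501244}
```

View pics/scene0.png

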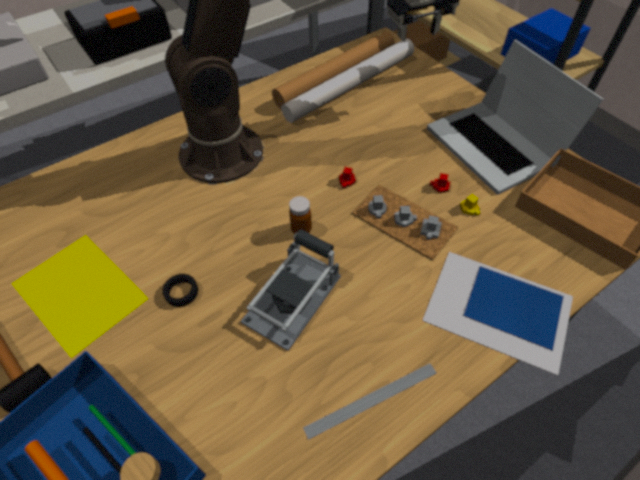

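View pics/top0.png

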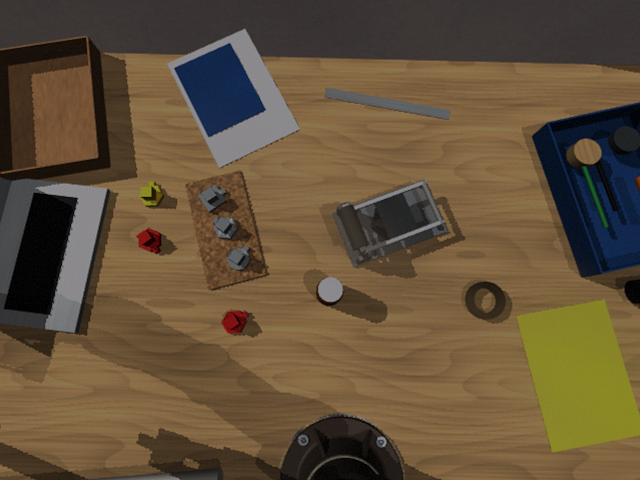

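Top view: the board is around (227,230), with grey dies at (214,197), (225,228) and (238,258). The holder is around (390,222), with its roll (hinge) at (352,228) and its bar at (435,205). The jar is at (330,291) and the tape at (487,300). The red and yellow lookalikes at (150,240), (235,322) and (151,193) are off the board and not meant.

Run:
```python
from h import *
T=np.load('top0.npz');S=np.load('scene0.npz')
for nm,D in (('top',T),('scene',S)):
    P=D['P']; im=D['im']; hsv=cv2.cvtColor(im,cv2.COLOR_BGR2HSV)
    x,y,z=P[...,0],P[...,1],P[...,2]
    bd=(x>220)&(x<480)&(y>160)&(y<380)
    m=(bd&(z>40)&(z<56)&(hsv[...,1]<70)).astype(np.uint8)
    n,l,s,c=cv2.connectedComponentsWithStats(m)
    print(nm,'shanks')
    for i in range(1,n):
        if s[i,4]<20: continue
        q=P[l==i]; print(c[i].round(),s[i,4],q.mean(0).round(1),cv2.minAreaRect(q[:,:2].astype(np.float32)))
    b=bd&(z>3)&(z<10)&(hsv[...,1]>70); q=P[b]; print('board',cv2.minAreaRect(q[:,:2].astype(np.float32)),q[:,2].mean())
    hd=(x>200)&(x<460)&(y>-280)&(y<60)&(hsv[...,1]<80)
    for lo,hi in ((5,11),(17,23),(50,64),(64,110)):
        q=P[hd&(z>lo)&(z<hi)]; print(lo,hi,len(q),q.mean(0).round(1),cv2.minAreaRect(q[:,:2].astype(np.float32)))
a=cv2.resize(T['im'][160:300,180:275],None,fx=4,fy=4,interpolation=2);b=cv2.resize(S['im'][180:260,350:460],None,fx=3.6,fy=3.6,interpolation=2)
o=np.zeros((560,800,3),np.uint8);o[:,:380]=a;o[:288,390:786]=b;cv2.imwrite('pics/crop1.png',o)
```

```text
top shanks
[235. 257.] 135 [444.4 231.4  46.9] ((444.8837585449219, 231.79306030273438), (24.353605270385742, 24.229238510131836), 59.45681381225586)
board ((350.3763427734375, 269.8065185546875), (259.7765808105469, 216.96868896484375), 0.528467059135437) 5.482675167971413
5 11 89 [450.8 -36.9   7.2] ((448.01727294921875, -48.22862243652344), (22.44133758544922, 68.4571304321289), 1.2272840738296509)
17 23 3 [447.5 -47.2  18.8] ((446.9164733886719, -45.71919631958008), (0.35561418533325195, 18.459327697753906), 21.392786026000977)
50 64 51 [450.5 -38.3  60.6] ((450.8683776855469, -39.111854553222656), (16.61397361755371, 30.060848236083984), 13.748147964477539)
64 110 572 [385.1  25.2  97.3] ((410.90692138671875, 10.35068130493164), (52.26953125, 130.93899536132812), 56.61358642578125)
scene shanks
[378. 200.] 80 [447.3 227.   47.6] ((445.4530029296875, 227.85914611816406), (24.253076553344727, 25.907670974731445), 51.12992858886719)
board ((350.1241149902344, 269.9542236328125), (219.18496704101562, 259.7628479003906), 89.74298095703125) 5.670790538742236
5 11 58 [454.3 -38.5   8.6] ((458.4883728027344, -65.32099151611328), (17.457523345947266, 97.01578521728516), 10.269876480102539)
17 23 20 [ 414.5 -158.    20.7] ((417.5770263671875, -160.7169647216797), (270.2693176269531, 41.27718734741211), 69.23486328125)
50 64 26 [455.2 -44.2  59.1] ((456.35455322265625, -42.376747131347656), (16.68142318725586, 26.302505493164062), 23.73065185546875)
64 110 350 [388.   21.1  96.3] ((413.7479248046875, 4.2737884521484375), (48.631675720214844, 142.3677520751953), 54.46556854248047)
```

View pics/crop1.png

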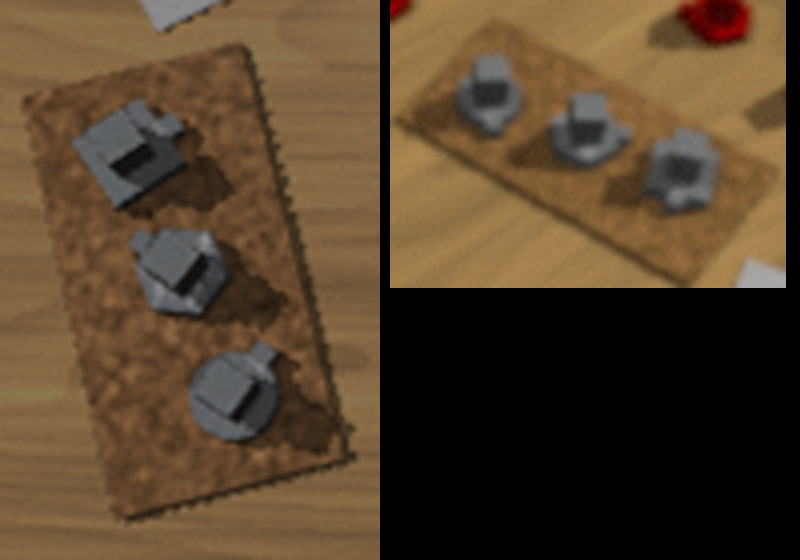

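The crop shows the square die at the upper left (top px 214,197), the hex die in the middle (225,228) and the round die at the lower right (238,258). The middle one is meant: it is grey, on the board, and its flange is six-sided. Its tab points up-left in the top image. My x window was too low, so I'll measure again.

Run:
```python
from h import *
for nm in ('top','scene'):
    D=np.load(nm+'0.npz');P=D['P']; im=D['im']; hsv=cv2.cvtColor(im,cv2.COLOR_BGR2HSV)
    x,y,z=P[...,0],P[...,1],P[...,2]
    rect=lambda q:[np.round(t,1) for t in cv2.minAreaRect(q[:,:2].astype(np.float32))]
    bd=(x>380)&(x<680)&(y>180)&(y<400)
    def comps(m,mn):
        n,l,s,c=cv2.connectedComponentsWithStats(m.astype(np.uint8))
        for i in range(1,n):
            if s[i,4]>=mn: q=P[l==i]; print('  ',c[i].round(),s[i,4],q.mean(0).round(1),rect(q))
    print(nm,'shanks');comps(bd&(z>43)&(z<56)&(hsv[...,1]<90),20)
    print('flange');comps(bd&(z>13)&(z<24)&(hsv[...,1]<90),20)
    b=bd&(z>3)&(z<9)&(hsv[...,1]>120)&(hsv[...,2]<130); print('board'); comps(b,500)
    hd=(x>430)&(x<700)&(y>-280)&(y<60)&(hsv[...,1]<80)
    for lo,hi in ((5,11),(17,23),(50,64),(64,120)):
        print(lo,hi); comps(hd&(z>lo)&(z<hi),25)
```

```text
top shanks
   [208. 194.] 123 [580.3 297.9  47. ] [array([580.6, 298. ]), array([24.8, 23.3]), np.float64(36.5)]
   [222. 225.] 126 [513.3 264.1  46.8] [array([513.3, 263.9]), array([24.2, 23.9]), np.float64(54.5)]
   [235. 257.] 127 [444.5 231.8  47.2] [array([444.9, 231.8]), array([24.4, 24.2]), np.float64(59.5)]
flange
   [214. 199.] 284 [578.9 292.9  17.4] [array([583.9, 294. ]), array([46.9, 54.9]), np.float64(35.5)]
   [225. 228.] 237 [511.7 263.4  17.3] [array([514.8, 264.8]), array([54. , 45.1]), np.float64(23.9)]
   [239. 258.] 246 [445.6 227.8  17.2] [array([448.1, 231.9]), array([52.1, 46.5]), np.float64(4.6)]
board
   [224. 231.] 4220 [510.4 266.7   5.4] [array([513.8, 267.2]), array([252.2, 132.3]), np.float64(15.6)]
5 11
   [410. 185.] 25 [ 626.2 -149.8    6.9] [array([ 626.4, -150. ]), array([ 2. , 59.8]), np.float64(22.3)]
   [419. 207.] 700 [ 573.5 -169.7    7.5] [array([ 573.5, -169.6]), array([88.8, 46.2]), np.float64(21.4)]
   [369. 226.] 518 [527.8 -55.6   7.4] [array([527.8, -56.8]), array([90.2, 50.8]), np.float64(19.7)]
   [347. 242.] 290 [490.7  -6.2   7.5] [
[... 1312 characters left out ...]
y([256.3, 124.7]), np.float64(10.5)]
5 11
   [305. 269.] 553 [491.6 -33.5   8.6] [array([488.4, -33.6]), array([87.1, 59.5]), np.float64(22.0)]
   [289. 319.] 1334 [ 580.5 -138.     8.6] [array([ 539.4, -108.5]), array([131.3, 215.4]), np.float64(22.3)]
   [271. 308.] 421 [ 533.6 -157.3    8.6] [array([ 536. , -149.5]), array([87.5, 49.1]), np.float64(20.7)]
17 23
   [283. 305.] 151 [ 548.7 -134.9   20.5] [array([ 545.7, -138.3]), array([67.9, 26.1]), np.float64(22.0)]
50 64
   [289. 289.] 2030 [ 542.  -109.1   60.1] [array([ 537.3, -102.5]), array([123.9, 196.9]), np.float64(20.6)]
64 120
   [315. 250.] 392 [513.8 -17.5  99.8] [array([504.1, -17.7]), array([126. ,  36.1]), np.float64(22.8)]
```

```bash
cat >> h.py <<'E'
def rv(): 
    o=env.observe();q=o['tool_rot'];return o,R.from_quat(np.array(q)[[1,2,3,0]])
def to(p,yawy=None):
    "tool-frame shift (cm) to TCP point p; turn about tool z (deg) so tool y heads yawy (deg, mod 180)"
    o,r=rv();d=r.inv().apply(np.array(p)-o['eef_pos'])/10
    y=r.apply([0,1,0]);a=np.degrees(np.arctan2(y[1],y[0]))
    print('t',round(o['time_s'],2),'tcp',np.round(o['eef_pos'],1),'yawy',round(a,2),'shift cm',d.round(2),'turns tool z',None if yawy is None else [round(a-yawy,2),round(a-yawy-180,2),round(a-yawy+180,2)],'tilt',np.round(r.apply([0,0,1]),3),'F',np.round(o['ft_force'],1),'w',round(o['grip_width'],1))
E
python3 - <<'E'
from h import *
for nm in ('top','scene'):
    D=np.load(nm+'0.npz');P=D['P']; hsv=cv2.cvtColor(D['im'],cv2.COLOR_BGR2HSV)
    x,y,z=P[...,0],P[...,1],P[...,2]
    hd=(x>430)&(x<680)&(y>-260)&(y<40)&(hsv[...,1]<80)
    q=P[hd&(z>5)&(z<11)]
    r=cv2.minAreaRect(q[:,:2].astype(np.float32));print(nm,'plate',r)
    a=np.radians(22.2);ex=np.array([np.cos(a),np.sin(a)]);ey=np.array([-ex[1],ex[0]])
    for lo,hi in ((5,11),(17,22),(50,64)):
        q=P[hd&(z>lo)&(z<hi)][:,:2];print(lo,[(np.percentile(q@e,[0,1,99,100])).round(1) for e in (ex,ey)])
    b=hd&(z>50)&(z<64)
    yy=P[...,:2]@ey; bar=b&(yy<np.percentile(yy[b],1)+14); q=P[bar]; print('bar',q.mean(0),cv2.minAreaRect(q[:,:2].astype(np.float32)))
E
python3 -c "
from h import *
to([560,-180,226],-68)"
```

```text
top plate ((537.3040771484375, -100.95716857910156), (130.21897888183594, 224.9442596435547), 22.11562156677246)
5 [array([394.1, 394.7, 523.6, 524.5]), array([-408.9, -402.5, -185.3, -184. ])]
17 [array([396.3, 396.7, 495.8, 518.1]), array([-276.7, -276.4, -207. , -191.1])]
50 [array([395.8, 401.5, 510.5, 523.3]), array([-393.5, -390.6, -197.7, -191.2])]
bar [ 569.9159158  -183.03003131   58.67461063] ((570.6343383789062, -182.52706909179688), (102.39898681640625, 16.611509323120117), 21.57453155517578)
scene plate ((532.08203125, -105.76193237304688), (142.7975311279297, 225.96218872070312), 22.27861213684082)
5 [array([381.3, 397.2, 523.3, 524.2]), array([-412. , -411. , -189.5, -186. ])]
17 [array([401.7, 402.6, 521.8, 523.5]), array([-347.3, -346.5, -195. , -193.2])]
50 [array([397.8, 406.2, 519.8, 523.3]), array([-395.7, -394.3, -204.9, -194.2])]
bar [ 574.63260657 -186.30567847   59.97092991] ((571.2644653320312, -186.1197967529297), (102.0595932006836, 15.321259498596191), 21.960792541503906)
t 0.1 tcp [144.7 607.5 226. ] yawy 76.6 shift cm [-58.65 -66.99   0.1 ] turns tool z [np.float64(144.6), np.float64(-35.4), np.float64(324.6)] tilt [-0.    -0.001 -1.   ] F [ 0.9  0.4 -0. ] w 91.7
```

```bash
H="python3 -m handwheel"
python3 -m handwheel '[[0,0,0,0,0,7],[0,0,0,0,0,7],[0,0,0,0,0,7],[0,0,0,0,0,7],[0,0,0,0,0,7],[0,0,0,0,0,7],[0,0,0,0,0,7],[0,0,0,0,0,7]]' 0.4
python3 -m handwheel '[[0,0,0,0,0,7],[0,0,0,0,0,7],[0,0,0,0,0,7],[0,0,0,0,0,7],[0,0,0,0,0,7],[0,0,0,0,0,7],[0,0,0,0,0,7],[0,0,0,0,0,7]]' >/dev/null
python3 -m handwheel '[[0,0,0,0,0,7],[0,0,0,0,0,7],[0,0,0,0,0,7],[0,0,0,0,0,7],[0,0,0,0,0,4.6]]' > /dev/null
python3 -m handwheel '[[0.4,4,0,0,0,0],[0.4,4,0,0,0,0],[0.4,4,0,0,0,0],[0.4,4,0,0,0,0],[0.4,4,0,0,0,0],[0.4,4,0,0,0,0],[0.4,4,0,0,0,0],[0.4,4,0,0,0,0]]'
python3 -m handwheel '[[0.4,4,0,0,0,0],[0.4,4,0,0,0,0],[0.4,4,0,0,0,0],[0.4,4,0,0,0,0],[0.4,4,0,0,0,0],[0.4,4,0,0,0,0],[0.4,4,0,0,0,0],[0.4,4,0,0,0,0]]' >/dev/null
python3 -c "
from h import *
to([570.5,-183,120],-67.9)"
```

```text
time_s: 0.77
eef_pos: [144.7, 607.7, 226.3]
tool_rot: [0.0, 0.572, 0.82, -0.0]
ft_force: [0.4, -0.5, -0.3]
grip_width: 55.1
grip_force: 0.0
time_s: 2.52
eef_pos: [294.7, 321.3, 226.5]
tool_rot: [-0.0, 0.982, 0.191, -0.0]
ft_force: [0.9, -0.5, 0.5]
grip_width: 55.1
grip_force: 0.0
t 3.18 tcp [444.2  36.9 226.8] yawy -67.95 shift cm [ 3.44 25.13 10.66] turns tool z [np.float64(-0.05), np.float64(-180.05), np.float64(179.95)] tilt [ 0.     0.001 -1.   ] F [0.3 1.4 0.6] w 55.2
```

```bash
python3 -m handwheel '[[0.49,3.6,0,0,0,0],[0.49,3.6,0,0,0,0],[0.49,3.6,0,0,0,0],[0.49,3.6,0,0,0,0],[0.49,3.6,0,0,0,0],[0.49,3.6,0,0,0,0],[0.5,3.6,0,0,0,0]]' 0.55 >/dev/null
python3 -m handwheel '[[0,0,3.5,0,0,0],[0,0,3.5,0,0,0],[0,0,3.5,0,0,0],[0,0,0,0,0,0],[0,0,0,0,0,0]]'
python3 - <<'E'
from h import *
to([570.5,-183,36],-67.9)
c=cam('wrist');P=cloud(c);cv2.imwrite('pics/wrist1.png',c['image'])
z=P[...,2];hsv=cv2.cvtColor(c['image'],cv2.COLOR_BGR2HSV)
a=np.radians(22.1);ex=np.array([np.cos(a),np.sin(a)]);ey=np.array([-ex[1],ex[0]])
H=(P[...,:2]-np.array([538,-103.2]));hx=H@ex;hy=H@ey
b=(z>54)&(z<64)&(abs(hx)<35)&(hy<-60)
print('bar',b.sum(),[np.percentile(v[b],[2,50,98]).round(1) for v in (hx,hy,z)])
E
```

```text
time_s: 4.18
eef_pos: [568.9, -181.8, 120.7]
tool_rot: [-0.001, 0.982, 0.191, -0.002]
ft_force: [-0.0, -0.4, 1.2]
grip_width: 41.2
grip_force: 0.0
t 4.18 tcp [ 568.9 -181.8  120.7] yawy -68.02 shift cm [0.13 0.18 8.47] turns tool z [np.float64(-0.12), np.float64(-180.12), np.float64(179.88)] tilt [-0.004  0.001 -1.   ] F [-0.  -0.4  1.2] w 41.2
bar 2353 [array([-33.5,   2.2,  33.7]), array([-95.4, -89.8, -84.1]), array([57. , 60.8, 62.7])]
```

View pics/wrist1.png

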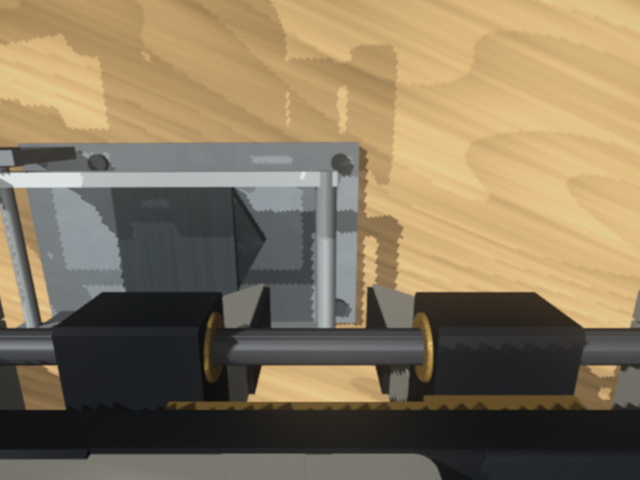

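The wrist view shows the bar (column 326, rows 175–330) centred between the fingers (inner faces at columns 268 and 370). Next I descend and grip it.

```bash
python3 -m handwheel '[[0.1,0.3,2.4,0,0,0],[0,0,3,0,0,0],[0,0,3,0,0,0],[0,0,0,0,0,0]]'
python3 -m handwheel '[[0,0,0,0,0,0],[0,0,0,0,0,0],[0,0,0,0,0,0],[0,0,0,0,0,0],[0,0,0,0,0,0]]' 1
python3 -c "
from h import *
to([570.5,-183,36],-67.9)"
```

```text
time_s: 4.57
eef_pos: [571.3, -183.3, 35.8]
tool_rot: [-0.001, 0.982, 0.191, -0.001]
ft_force: [-1.7, 0.7, 0.3]
grip_width: 41.1
grip_force: 0.0
time_s: 4.98
eef_pos: [573.2, -184.8, 39.2]
tool_rot: [0.0, 0.982, 0.191, 0.001]
ft_force: [-0.2, -0.1, 0.0]
grip_width: 12.3
grip_force: 0.0
t 4.98 tcp [ 573.2 -184.8   39.2] yawy -67.99 shift cm [-0.18 -0.26  0.32] turns tool z [np.float64(-0.09), np.float64(-180.09), np.float64(179.91)] tilt [ 0.002 -0.    -1.   ] F [-0.2 -0.1  0. ] w 12.3
```

```bash
python3 -m handwheel '[[0,-0.2,-2.69,0,0,0],[0,-0.6,-2.63,0,0,0],[0,-0.99,-2.51,0,0,0],[0,-1.35,-2.33,0,0,0],[0,0,0,0,0,0]]'
python3 -c "
from h import *
to([570.5,-183,36],-67.9)"
```

```text
time_s: 5.4
eef_pos: [561.3, -155.8, 143.7]
tool_rot: [0.001, 0.982, 0.191, 0.002]
ft_force: [-0.2, -6.7, 2.5]
grip_width: 11.0
grip_force: 30.0
t 5.4 tcp [ 561.3 -155.8  143.7] yawy -67.97 shift cm [-0.21  2.84 10.77] turns tool z [np.float64(-0.07), np.float64(-180.07), np.float64(179.93)] tilt [ 0.004 -0.001 -1.   ] F [-0.2 -6.7  2.5] w 11.0
```

```bash
python3 -m handwheel '[[0,-1.68,-2.11,0,0,0],[0,-1.98,-1.83,0,0,0],[0,-2.23,-1.51,0,0,0],[0,-2.43,-1.16,0,0,0],[0,-2.58,-0.79,0,0,0],[0,0,0,0,0,0]]'
python3 -m handwheel '[[0,-2.67,-0.39,0,0,0],[0,-2.7,0,0,0,0],[0,-2.67,0.42,0,0,0],[0,-0.8,0.2,0,0,0],[0,0,0,0,0,0]]'
python3 -c "
from h import *
to([538+.376*-153,-103.2+.9265*153,206],-67.9)"
```

```text
time_s: 5.9
eef_pos: [520.2, -52.5, 216.5]
tool_rot: [-0.0, 0.981, 0.192, 0.002]
ft_force: [-2.7, -5.5, 18.1]
grip_width: 11.2
grip_force: 30.0
time_s: 6.32
eef_pos: [486.0, 31.1, 211.2]
tool_rot: [-0.001, 0.981, 0.193, 0.0]
ft_force: [-1.6, 2.8, 8.2]
grip_width: 10.9
grip_force: 30.0
t 6.32 tcp [486.   31.1 211.2] yawy -67.73 shift cm [-0.23 -0.9   0.52] turns tool z [np.float64(0.17), np.float64(-179.83), np.float64(180.17)] tilt [-0.     0.003 -1.   ] F [-1.6  2.8  8.2] w 10.9
```

```bash
python3 -m handwheel '[[0,0,0,0,0,0],[0,0,0,0,0,0],[0,0,0,0,0,0],[0,0,-2,0,0,0],[0,0,-2,0,0,0],[0,0,-2,0,0,0]]' 0.3
python3 -m handwheel '[[0,0,0,0,0,-7],[0,0,0,0,0,-7],[0,0,0,0,0,-7],[0,0,0,0,0,-7],[0,0,0,0,0,-4]]' 0.5
python3 - <<'E'
from h import *
to([514,262,130],-36)
c=cam('top');P=cloud(c)
a=np.radians(22.1);ex=np.array([np.cos(a),np.sin(a)]);ey=np.array([-ex[1],ex[0]])
H=(P[...,:2]-np.array([538,-103.2]));hx=H@ex;hy=H@ey
b=(abs(hx)<35)&(hy>100)&(hy<185)&(P[...,2]>205)&(P[...,2]<240)
print(b.sum(),np.median(hy[b]),np.median(P[...,2][b]))
c0=(np.hypot(hx,hy)<60)&(P[...,2]>16)&(P[...,2]<24);q=np.stack([hx[c0],hy[c0]],1)
print('collar',c0.sum(),np.percentile(q,[1,50,99],axis=0),q.mean(0))
s=c['image'];cv2.imwrite('pics/top1.png',cv2.resize(s[150:300,300:500],None,fx=4,fy=4))
E
```

```text
time_s: 6.82
eef_pos: [486.2, 26.5, 271.6]
tool_rot: [0.0, 0.982, 0.19, -0.001]
ft_force: [0.9, 0.5, 0.1]
grip_width: 46.3
grip_force: 0.0
time_s: 7.23
eef_pos: [486.5, 26.7, 271.0]
tool_rot: [0.0, 0.89, 0.456, -0.0]
ft_force: [-0.2, 0.6, -0.1]
grip_width: 46.0
grip_force: 0.0
t 7.23 tcp [486.5  26.7 271. ] yawy -35.69 shift cm [ 20.72 -11.49  14.1 ] turns tool z [np.float64(0.31), np.float64(-179.69), np.float64(180.31)] tilt [-0. -0. -1.] F [-0.2  0.6 -0.1] w 46.0
0 nan nan
  return _methods._mean(a, axis=axis, dtype=dtype,
  ret = ret.dtype.type(ret / rcount)
Traceback (most recent call last):
IndexError: index -1 is out of bounds for axis 0 with size 0
```

```bash
python3 -m handwheel '[[3.45,-1.92,0,0,0,0],[3.45,-1.92,0,0,0,0],[3.45,-1.92,0,0,0,0],[3.45,-1.92,0,0,0,0],[3.45,-1.92,0,0,0,0],[3.45,-1.92,0,0,0,0],[0,0,3.5,0,0,0],[0,0,3.5,0,0,0]]' 0.5 >/dev/null
python3 -m handwheel '[[0,0,3.5,0,0,0],[0,0,3.5,0,0,0],[0,0,0,0,0,0],[0,0,0,0,0,0]]'
python3 - <<'E'
from h import *
to([514,262,32],-36)
c=cam('top');P=cloud(c)
a=np.radians(22.1);ex=np.array([np.cos(a),np.sin(a)]);ey=np.array([-ex[1],ex[0]])
H=(P[...,:2]-np.array([538,-103.2]));hx=H@ex;hy=H@ey
b=(abs(hx)<35)&(hy>100)&(hy<185)&(P[...,2]>205)&(P[...,2]<240)
print('bar open',b.sum(),np.median(hy[b]) if b.any() else 0,np.median(P[...,2][b]) if b.any() else 0)
w=cam('wrist');np.savez('w2.npz',P=cloud(w),im=w['image']);np.savez('top1.npz',P=P,im=c['image'],K=c['camera_matrix'],R=c['R'],pos=c['position'])
o=np.zeros((560,800,3),np.uint8);o[:270,:360]=cv2.resize(w['image'],(360,270));o[:,360:]=cv2.resize(c['image'][165:305,330:440],(440,560),interpolation=2)
cv2.imwrite('pics/mix1.png',o)
P=cloud(w);z=P[...,2];hsv=cv2.cvtColor(w['image'],cv2.COLOR_BGR2HSV)
m=((z>43)&(z<56)&(np.hypot(P[...,0]-514,P[...,1]-262)<30)).astype(np.uint8)
q=P[m>0];print(len(q),q.mean(0) if len(q) else 0,cv2.minAreaRect(q[:,:2].astype(np.float32)) if len(q) else 0)
E
```

```text
time_s: 8.28
eef_pos: [514.4, 261.6, 130.3]
tool_rot: [0.001, 0.892, 0.453, -0.002]
ft_force: [-0.2, 0.8, 1.4]
grip_width: 45.8
grip_force: 0.0
t 8.28 tcp [514.4 261.6 130.3] yawy -36.15 shift cm [ 0.05 -0.05  9.83] turns tool z [np.float64(-0.15), np.float64(-180.15), np.float64(179.85)] tilt [-0.003 -0.003 -1.   ] F [-0.2  0.8  1.4] w 45.8
bar open 272 159.61797882757827 226.03369953312443
1425 [514.67939563 263.17268487  48.60866265] ((514.0706787109375, 262.4881591796875), (24.541410446166992, 24.061878204345703), 55.364166259765625)
```

View pics/mix1.png

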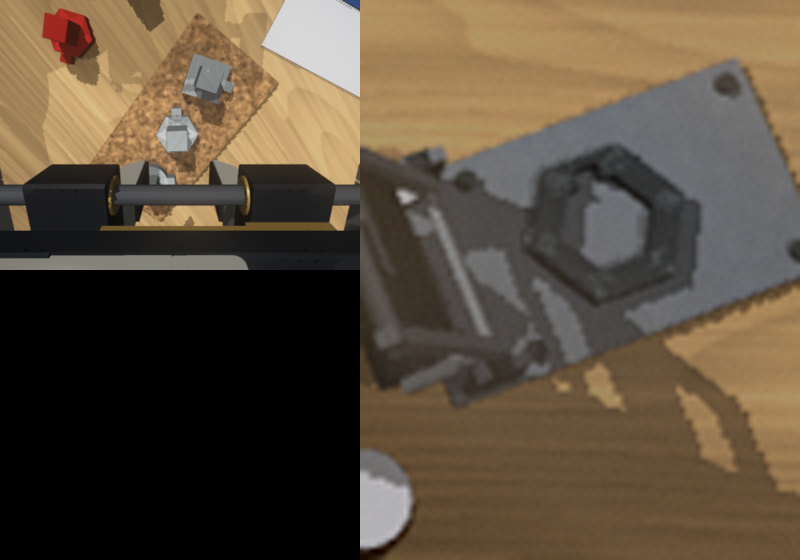

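Left (wrist): the hex die is at (178,130), grey, with its tab up along tool x, and the square die is at (208,78). Right (top): the guard is open and the collar's hexagon hole is at (612,225), with the key slot towards the upper right. The bar measures y 160, z 226, so the guard is fully open. Now I grasp the die.

```bash
python3 -m handwheel '[[0.1,-0.05,3,0,0,-0.8],[0,0,3,0,0,0],[0,0,3,0,0,0],[0,0,1.9,0,0,0],[0,0,0,0,0,0]]'
python3 -m handwheel '[[0,0,0,0,0,0],[0,0,0,0,0,0],[0,0,0,0,0,0],[0,0,0,0,0,0],[0,0,0,0,0,0],[0,0,0,0,0,0]]' 1
python3 -m handwheel '[[0,0,-2,0,0,0],[0,0,-3,0,0,0],[0,0,-3,0,0,0],[0,0,-3,0,0,0],[0,0,0,0,0,0],[0,0,0,0,0,0]]'
python3 - <<'E'
from h import *
# pocket collar from the saved top view: hole, collar outline at z=20
to([538,-103.2,60],-67.9)
D=np.load('top1.npz');im=D['im'];P=D['P']
g=cv2.cvtColor(im,cv2.COLOR_BGR2HSV)
a=np.radians(22.1);ex=np.array([np.cos(a),np.sin(a)]);ey=np.array([-ex[1],ex[0]])
H=P[...,:2]-np.array([538,-103.2]);hx=H@ex;hy=H@ey;z=P[...,2]
n=np.hypot(hx,hy)<56
for zz in (16,):
    m=n&(z>15.5)&(z<24); q=np.stack([hx[m],hy[m]],1);print(m.sum(),np.percentile(q,[0,1,50,99,100],axis=0).round(1).tolist(),np.round(cv2.minEnclosingCircle(q.astype(np.float32))[0],1))
pl=(abs(hx)<70)&(abs(hy)<116)&(z>5)&(z<11);q=np.stack([hx[pl],hy[pl]],1);print('plate',np.percentile(q,[0,1,99,100],axis=0).round(1).tolist())
E
```

```text
time_s: 8.8
eef_pos: [514.7, 263.8, 21.0]
tool_rot: [-0.0, 0.888, 0.46, -0.001]
ft_force: [0.3, 0.6, 0.8]
grip_width: 46.2
grip_force: 0.0
time_s: 9.3
eef_pos: [516.2, 264.7, 23.8]
tool_rot: [-0.001, 0.888, 0.46, 0.001]
ft_force: [-1.1, 0.5, 10.0]
grip_width: 23.5
grip_force: 30.0
time_s: 9.8
eef_pos: [516.1, 264.4, 133.9]
tool_rot: [-0.0, 0.888, 0.46, 0.002]
ft_force: [-0.4, -0.2, -3.9]
grip_width: 23.1
grip_force: 30.0
t 9.8 tcp [516.1 264.4 133.9] yawy -35.19 shift cm [-28.81  22.97   7.3 ] turns tool z [np.float64(32.71), np.float64(-147.29), np.float64(212.71)] tilt [ 0.003  0.003 -1.   ] F [-0.4 -0.2 -3.9] w 23.1
690 [[-40.0, -46.4], [-39.8, -41.2], [-2.1, -0.5], [39.1, 41.8], [40.0, 45.5]] [ 0.1 -0.5]
plate [[-65.1, -110.6], [-64.0, -108.1], [63.9, 105.4], [65.7, 115.0]]
```

```bash
python3 -m handwheel '[[0,0,-4,0,0,7],[0,0,-4,0,0,7],[0,0,-4,0,0,7],[0,0,-4,0,0,7],[0,0,0,0,0,4.7]]' >/dev/null
python3 -m handwheel '[[-1.58,3.52,0,0,0,0],[-1.58,3.52,0,0,0,0],[-1.58,3.52,0,0,0,0],[-1.58,3.52,0,0,0,0],[-1.58,3.52,0,0,0,0],[-1.58,3.52,0,0,0,0],[-1.58,3.52,0,0,0,0],[-1.58,3.52,0,0,0,0]]'
python3 -m handwheel '[[-1.58,3.52,0,0,0,0],[-1.58,3.52,0,0,0,0],[0,0,3.7,0,0,0],[0,0,3.7,0,0,0],[0,0,3.7,0,0,0],[0,0,3.7,0,0,0],[0,0,3.6,0,0,0],[0,0,0,0,0,0]]'
python3 - <<'E'
from h import *
to([538,-103.2,60],-67.9)
w=cam('wrist');np.savez('w3.npz',P=cloud(w),im=w['image'],K=w['camera_matrix'],R=w['R'],pos=w['position']);cv2.imwrite('pics/w3.png',w['image']);print(w['position'])
E
```

```text
time_s: 10.88
eef_pos: [502.8, -45.9, 290.9]
tool_rot: [-0.0, 0.981, 0.192, -0.001]
ft_force: [1.8, -0.9, -3.7]
grip_width: 23.3
grip_force: 30.0
time_s: 11.55
eef_pos: [496.2, -120.1, 101.7]
tool_rot: [-0.002, 0.981, 0.192, -0.006]
ft_force: [-2.3, 1.6, -2.7]
grip_width: 24.0
grip_force: 30.0
t 11.55 tcp [ 496.2 -120.1  101.7] yawy -67.91 shift cm [4.55 0.03 4.12] turns tool z [np.float64(-0.01), np.float64(-180.01), np.float64(179.99)] tilt [-0.011  0.001 -1.   ] F [-2.3  1.6 -2.7] w 24.0
[564.75082979 -94.3109863  259.71614536]
```

View pics/w3.png

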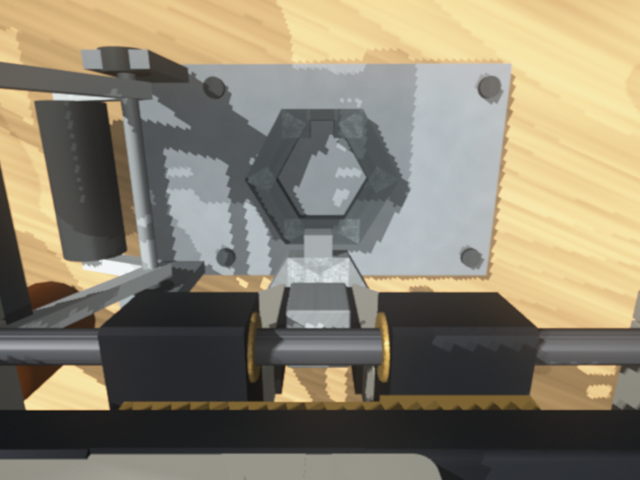

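The wrist view shows the collar with its hexagon hole centred near (321,180), the slot upward at (321,128), and the held die's tab at (318,243), tip at row 228, facing the slot. I'll measure both in the tool frame from this picture.

Run:
```python
from h import *
D=np.load('w3.npz');P=D['P'];im=D['im'];K=D['K'];Rc=D['R'];pos=D['pos']
o,r=rv();print(o['time_s'],o['eef_pos'],r.apply([0,0,1]).round(4))
a=np.radians(22.1);ex=np.array([np.cos(a),np.sin(a)]);ey=np.array([-ex[1],ex[0]])
d=P[...,:2]-o['eef_pos'][:2];hx=d@ex;hy=d@ey;z=P[...,2]
u=np.arange(640)[None].repeat(480,0);v=np.arange(480)[:,None].repeat(640,1)
# collar top
m=(z>16.5)&(z<24)&(hx>0)&(hx<110)&(abs(hy)<60)&(v<255)&(u>235)&(u<420)
m2=cv2.morphologyEx(m.astype(np.uint8),cv2.MORPH_OPEN,np.ones((3,3)))
n,l,s,c=cv2.connectedComponentsWithStats(m2);i=1+s[1:,4].argmax();q=l==i
print('collar z',np.median(z[q]),s[i,4]);
cn,_=cv2.findContours((l==i).astype(np.uint8),cv2.RETR_CCOMP,cv2.CHAIN_APPROX_NONE)
for k in cn:
    if len(k)<60: continue
    k=k[:,0];zz=20.
    ray=np.stack([(k[:,0]-K[0,2])/K[0,0],(k[:,1]-K[1,2])/K[1,1],np.ones(len(k))],1)@Rc.T
    X=pos+ray*((zz-pos[2])/ray[:,2])[:,None];e=X[:,:2]-o['eef_pos'][:2];A,B=e@ex,e@ey
    print('contour',len(k),'x',np.percentile(A,[0,2,10,50,90,98,100]).round(1),'y',np.percentile(B,[0,2,10,50,90,98,100]).round(1))
    M=np.median(B[np.abs(B-B.mean())<999]);
    mid=(B.max()+B.min())/2
    for t in (-20,-12,12,20):
        g=abs(B-mid-t)<1.5; print('   at y mid%+d'%t,'x',np.sort(A[g]).round(1)[[0,-1]])
# plate
pl=(z>4)&(z<12)&(u>150)&(u<515)&(v>60)&(v<270);print('plate x',np.percentile(hx[pl],[1,99]).round(1),'y',np.percentile(hy[pl],[.5,99]).round(1))
# die flange/tab
f=(z>85)&(z<110)&(abs(hy)<30)&(hx>10)&(hx<45)
print('flange z',np.percentile(z[f],[5,50,95]).round(1))
t=f&(z>np.median(z[f])-3)
for lo in range(14,38,2):
    g=t&(hx>=lo)&(hx<lo+2)
    if g.any(): print(lo,g.sum(),np.percentile(hy[g],[2,98]).round(1),z[g].mean().round(1))
print('tip',np.percentile(hx[t],[99,99.8,100]).round(1))
```

```text
11.6 [ 497.87455277 -121.05389112  104.95254941] [-8.3e-03  6.0e-04 -1.0e+00]
collar z 20.810219809830613 9368
contour 463 x [ 3.6  3.6  3.8 42.2 83.  83.  83. ] y [-46.7 -45.5 -39.5  -0.1  37.   42.9  43.7]
   at y mid-20 x [ 3.7 83. ]
   at y mid-12 x [ 3.7 83. ]
   at y mid+12 x [ 3.6 83. ]
   at y mid+20 x [ 3.6 83. ]
contour 291 x [18.3 19.6 19.6 49.3 75.9 77.6 77.6] y [-28.7 -27.7 -23.7  -1.4  21.2  25.2  26.2]
   at y mid-20 x [28.9 59.1]
   at y mid-12 x [19.6 67.6]
   at y mid+12 x [19.6 67.6]
   at y mid+20 x [28.3 59.1]
plate x [-15.9 107.5] y [-110.   103.4]
flange z [88.1 96.2 97.3]
14 323 [-14.7  15.8] 96.4
16 299 [-13.6  14.6] 96.4
18 270 [-12.4  13.5] 95.9
20 122 [-5.4  6. ] 96.3
22 124 [-5.3  6.2] 96.4
24 128 [-5.3  6.2] 96.2
26 125 [-5.3  6.2] 96.3
28 106 [-5.3  6.1] 95.8
tip [29.  29.1 29.3]
```

```bash
python3 -m handwheel '[[0,0,0,0,0,0],[0,0,0,0,0,0],[0,0,0,0,0,0],[0,0,0,0,0,0]]'
python3 - <<'E'
from h import *
o,r=rv();w=cam('wrist');P=cloud(w);K=w['camera_matrix'];Rc=w['R'];pos=w['position']
print(r.apply([0,0,1]).round(4))
a=np.radians(22.1);ex=np.array([np.cos(a),np.sin(a)]);ey=np.array([-ex[1],ex[0]])
d=P[...,:2]-o['eef_pos'][:2];hx=d@ex;hy=d@ey;z=P[...,2]
m=((z>16.5)&(z<24)&(hx>0)&(hx<110)&(abs(hy)<60)).astype(np.uint8);m[255:]=0;m[:,:235]=0;m[:,420:]=0
m=cv2.morphologyEx(m,cv2.MORPH_OPEN,np.ones((3,3)))
cn,_=cv2.findContours(m,cv2.RETR_CCOMP,cv2.CHAIN_APPROX_NONE)
for k in cn:
    if len(k)<60: continue
    k=k[:,0];ray=np.stack([(k[:,0]-K[0,2])/K[0,0],(k[:,1]-K[1,2])/K[1,1],np.ones(len(k))],1)@Rc.T
    X=pos+ray*((20-pos[2])/ray[:,2])[:,None];e=X[:,:2]-o['eef_pos'][:2];A,B=e@ex,e@ey
    s=A>72
    print(len(k),'x',A.min().round(1),A.max().round(1),'y',B.min().round(1),B.max().round(1),'slot y',B[s].min().round(1),B[s].max().round(1))
f=(z>85)&(z<112)&(abs(hy)<30)&(hx>10)&(hx<45);t=f&(z>np.median(z[f])-3);g=t&(hx>22)
print('tab y',np.percentile(hy[g],[1,99]).round(1),'tip',hx[t].max().round(1),'z',np.median(z[t]))
for lo in (21,24,27):
    g=t&(hx>=lo)&(hx<lo+1.5); print(np.percentile(hy[g],[2,98]).round(2))
to([538,-103.2,60],-67.9)
E
```

```text
time_s: 11.93
eef_pos: [502.4, -121.8, 109.6]
tool_rot: [0.0, 0.981, 0.192, 0.001]
ft_force: [-0.2, 0.2, -3.4]
grip_width: 23.8
grip_force: 30.0
[ 2.9e-03  2.0e-04 -1.0e+00]
450 x 0.4 79.1 y -44.6 46.4 slot y -25.6 27.9
275 x 15.6 73.9 y -26.5 28.3 slot y -5.8 8.1
tab y [-6.9  4.6] tip 30.6 z 104.60792843673514
[-6.9   4.62]
[-6.91  4.57]
[-6.9  4.6]
t 11.98 tcp [ 502.2 -121.7  109.3] yawy -67.87 shift cm [ 4.   -0.36  4.94] turns tool z [np.float64(0.03), np.float64(-179.97), np.float64(180.03)] tilt [ 0.002  0.    -1.   ] F [-0.5 -0.4 -3.4] w 23.7
```

```bash
python3 -m handwheel '[[2.1,-0.1,1.6,0,0,0],[2.11,-0.12,1.6,0,0,0],[0,0,2,0,0,0],[0,0,1.5,0,0,0],[0,0,0,0,0,0],[0,0,0,0,0,0],[0,0,0,0,0,0],[0,0,0,0,0,0]]'
python3 -m handwheel '[[0,0,0.3,0,0,0],[0,0,0.2,0,0,0],[0,0,0.2,0,0,0],[0,0,0,0,0,0],[0,0,0,0,0,0]]'
python3 -c "
from h import *
to([541.1,-104,25.5],-67.9)"
```

```text
time_s: 12.65
eef_pos: [540.2, -104.2, 42.4]
tool_rot: [0.0, 0.981, 0.192, 0.001]
ft_force: [0.8, -0.7, -3.1]
grip_width: 23.8
grip_force: 30.0
time_s: 13.07
eef_pos: [539.6, -103.8, 34.0]
tool_rot: [-0.0, 0.981, 0.192, 0.0]
ft_force: [1.4, -0.3, -4.5]
grip_width: 23.9
grip_force: 30.0
t 13.07 tcp [ 539.6 -103.8   34. ] yawy -67.9 shift cm [0.13 0.08 0.85] turns tool z [np.float64(0.0), np.float64(-180.0), np.float64(180.0)] tilt [ 0.  0. -1.] F [ 1.4 -0.3 -4.5] w 23.9
```

```bash
python3 -m handwheel '[[0,0,0.2,0,0,0],[0,0,0.2,0,0,0],[0,0,0,0,0,0],[0,0,0,0,0,0]]'
python3 -m handwheel '[[0,0,0.2,0,0,0],[0,0,0.1,0,0,0],[0,0,0,0,0,0],[0,0,0,0,0,0]]'
```

```text
time_s: 13.4
eef_pos: [539.6, -103.8, 29.9]
tool_rot: [-0.0, 0.981, 0.192, 0.0]
ft_force: [1.3, 1.0, -4.0]
grip_width: 23.7
grip_force: 30.0
time_s: 13.73
eef_pos: [539.6, -103.8, 27.0]
tool_rot: [-0.0, 0.981, 0.192, 0.0]
ft_force: [2.7, 0.5, -4.3]
grip_width: 24.1
grip_force: 30.0
```

```bash
python3 -m handwheel '[[0,0,0.1,0,0,0],[0,0,0,0,0,0],[0,0,0,0,0,0]]'
python3 -m handwheel '[[0,0,0.1,0,0,0],[0,0,0,0,0,0],[0,0,0,0,0,0]]'
python3 -m handwheel '[[0,0,0.05,0,0,0],[0,0,0,0,0,0],[0,0,0,0,0,0]]'
```

```text
time_s: 13.98
eef_pos: [539.6, -103.8, 26.0]
tool_rot: [0.0, 0.981, 0.192, 0.0]
ft_force: [1.9, 0.7, -4.0]
grip_width: 23.6
grip_force: 30.0
time_s: 14.23
eef_pos: [539.6, -103.9, 25.8]
tool_rot: [-0.0, 0.981, 0.192, 0.0]
ft_force: [-1.5, 2.2, 9.6]
grip_width: 24.1
grip_force: 30.0
time_s: 14.48
eef_pos: [539.6, -103.8, 25.8]
tool_rot: [-0.001, 0.981, 0.192, 0.001]
ft_force: [-3.6, 3.7, 16.5]
grip_width: 24.0
grip_force: 30.0
```

```bash
python3 -m handwheel '[[0,0,-0.1,0,0,0],[0,0,0,0,0,0],[0,0,0,0,0,0],[0,0,0,0,0,0],[0,0,0,0,0,0]]' 0.5
python3 -m handwheel '[[0,0,-1,0,0,0],[0,0,-2,0,0,0],[0,0,-3,0,0,0],[0,0,-3,0,0,0],[-2,0,0,0,0,0],[-2,0,0,0,0,0],[0,0,0,0,0,0],[0,0,0,0,0,0]]'
python3 - <<'E'
from h import *
to([541.1,-104,25.5],-67.9)
w=cam('wrist');P=cloud(w);cv2.imwrite('pics/w4.png',w['image'])
z=P[...,2];d=P[...,:2]-np.array([541,-104]);n=np.linalg.norm(d,axis=-1)
m=(n<25)&(z>42)&(z<65);q=P[m];A=np.c_[q[:,:2]-q[:,:2].mean(0),np.ones(len(q))];print('shank top',len(q),q.mean(0).round(1),cv2.minAreaRect(q[:,:2].astype(np.float32)),np.linalg.lstsq(A,q[:,2],rcond=None)[0])
m=(n<45)&(z>14)&(z<26);print('flange/collar z',np.percentile(z[m],[5,25,50,75,95]))
E
```

```text
time_s: 14.9
eef_pos: [539.3, -103.9, 25.4]
tool_rot: [0.0, 0.981, 0.192, -0.0]
ft_force: [-0.9, -0.1, -0.2]
grip_width: 45.3
grip_force: 0.0
time_s: 15.57
eef_pos: [501.7, -119.2, 116.3]
tool_rot: [-0.0, 0.982, 0.191, 0.0]
ft_force: [0.6, 0.1, 0.4]
grip_width: 45.9
grip_force: 0.0
t 15.57 tcp [ 501.7 -119.2  116.3] yawy -67.99 shift cm [4.21 0.07 9.08] turns tool z [np.float64(-0.09), np.float64(-180.09), np.float64(179.91)] tilt [ 0.     0.001 -1.   ] F [0.6 0.1 0.4] w 45.9
shank top 1806 [ 538.1 -105.7   50.7] ((537.6201171875, -105.7150650024414), (23.832008361816406, 23.820934295654297), 22.379833221435547) [-2.55279163e-02 -9.96342146e-03  5.06839266e+01]
flange/collar z [19.68436922 20.37452969 20.85415427 21.30873265 21.97800846]
```

View pics/w4.png

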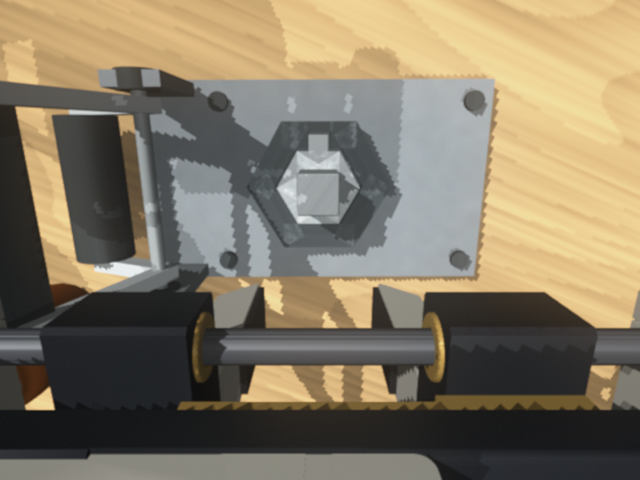

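The picture shows the die seated in the collar at (318,188), flush and with its tab in the slot at (318,143). The shank top is at the expected 50 mm, the guard is still open on the left, and the gripper is clear. I'm handing in.

```bash
python3 -c "
from h import *
print(env.sign_off())"
```

```text
the job is handed in; nothing more can be done
None
```

I swung the guard fully open, seated the hex die flush in the pocket with its tab in the slot, let go of it, and handed the job in at about 15.6 s; no verdict came back.

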